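# Sort the bench: jars, bottle and an empty

### The arm

A 6-joint arm with a two-finger parallel gripper is mounted at the origin on the work surface; the furniture and walls round the work are solid. World frame = base frame: x ahead of the robot, y to its left, z up, the work surface at z = 0. Lengths are in m, angles in rad, forces in N, time in s.
With the tool pointing down it reaches from about 0.325 to 0.9 m from the base axis. Payload 6.1 kg.
Tool frame: the origin (TCP) lies on the centre line of the jaws, within the pads' length; the fingertips stand ahead of it and the grasp point (between the pads) lies 11 mm behind it (r.tcp_to_tips is the y of the fingertips in the tool frame, in m); y points along the fingers, x is the direction in which the jaws open and shut, and the axes are right-handed (so a half turn about y gives the same grasp; the last joint's range is limited). The gripper opens to 85 mm and grips with 20 to 120 N. Pads are 22 mm wide; open, the fingers measure 114 mm over their backs; the gripper's body (76 mm by 85 mm) begins 54 mm behind the grasp point. The pads swing forward as they close: fully open they stand 13 mm farther back than shut.
Start: joints at [-1.45, 0.22, 1.526, -0, 1.395, -0.126], TCP at [0.153, -0.606, 0.239] pointing down, gripper open.
Joint ranges: [-2.98, 2.98], [-0.91, 2.08], [0.09, 2.57], [-1.24, 4.39], [0.2, 2.65], [-2.68, 2.68]. Speed limits (rad/s): [2.57, 2.57, 3.01, 3.14, 3.14, 3.14].

### API

Orientations are given as a rotation vector (axis times angle).
In Python, from station import r, vision gives the robot as it stands.
- The arm moves only by the tool servo_tool, never from a script. Its argument "plan" is a list of rows, each a list of 7 numbers: the shift along the tool's x, y, z in units of 50 mm (1.0 is 50 mm), then the turn, a rotation vector about the tool's x, y, z in units of 8 degrees (1.0 is 8 degrees), then the opening, from 0 (shut) to 1 (fully open). A call has 1 to 12 rows; each row shifts and turns the commanded pose from where the row before left it, along the tool's axes as they then stand; what a row does not reach is not made up. A row lasts 1/10 s, in which the tool goes at most 50 mm and 8.59 degrees, less where a joint would pass 70% of its speed; a pose out of reach is approached as far as the arm can. A call is refused whole if a number of a shift passes 1 or a number of a turn 1, either way. A call with a gripper value outside its range is refused whole. The fingers move at their own pace and stop on an object; "grip_force" is the grip in N (left out, the last holds). Time passes only in rows, so rows that do not move let the fingers close. It gives the time, the measured TCP pose, the force and the opening at its end, in the units of the state.
- r.state(): the state, without advancing time (a new reading comes with each control period).
- vision.read_camera(name): name is "scene" or "top"; returns the picture (400x640x3 uint8, blue, green, red); there is no depth.
- vision.calibration(name): a dict with "K" (3x3 intrinsics, pixels), "k1" (the pictures are not rectified: a ray, as slopes to the right and down, at radius r is drawn at 1 + k1 r^2 times it, then the intrinsics apply), "rvec" (rotation vector, rad) and "tvec" (3), from world to camera coordinates, as OpenCV has them. Camera axes: x right, y down, z forward; pixel columns grow to the right and rows downward; lengths in m; the calibration is good to about 2 mm. A picture is of the moment at which its call begins. calibration takes no time and is no camera call.
- r.sign_off(): hands the job in, once; it reports no verdict.
The state is a dict: "clock": time; "joint_pos": joint angles; "qvel": joint speeds; "joint_torque": joint torques, N m; "eef_pos": TCP position; "tool_rot": TCP orientation; "force": force on the tool from outside, world axes, zero at the start; "moment": the same for the moment, N m; "grip_width": finger opening in m.
Only numpy, scipy, OpenCV 4.12 (cv2) and the standard library are available. Lean on these libraries where they do the work, as an engineer would, in place of code of your own. Each camera call takes 0.05 s, during which the arm holds its last target.

### The job

Tidy the bench by kind: stand the two jars upright in the blue tray, one in each bay, and stand the amber bottle upright in the free bay of the yellow tray, beside the spray bottle. The red dropper bottle is used up: put it through the sprung flap in the waste bin's lid so that it drops to the bottom of the bin and the flap shuts after it.

Things in the scene. Friction and masses are not known exactly. Their poses are not given: they have to be found in the camera images.
- jar_blue_mid (a point): Centre, half-way up, of the loose jar with the blue cap: clear round jar of cream-coloured parts, 38 mm across, 38 mm tall (clear body up to 30 mm, cap 32 to 38 mm), cap does not come off, 0.05 kg. z axis up through the cap; the point is 19 mm above its foot.
- jar_white_mid (a point): Centre, half-way up, of the loose jar with the white cap: clear round jar of white parts, 42 mm across, 44 mm tall (body up to 35 mm, cap 37 to 44 mm), cap does not come off, 0.05 kg. z axis up through the cap; the point is 22 mm above its foot.
- amber_bottle_mid (a point): Centre, half-way up, of the loose round amber bottle with a black cap: 32 mm across, 62 mm tall; solid to the touch up to 47 mm (grasp below that), 0.06 kg. z axis up through the cap; the point is 31 mm above its foot.
- red_bottle_mid (a point): Centre, half-way up, of the loose round red dropper bottle with a white pointed nozzle (the used-up one): 26 mm across, 78 mm tall; solid to the touch up to 59 mm (grasp below that), 0.05 kg. z axis up through the nozzle; the point is 39 mm above its foot.
- jar_tray: Blue plastic tray, fixed: 153 mm along its own x (roughly away from the robot), 78 mm along y; floor 3 mm thick, walls 3 mm thick, 10 mm high. Origin: centre of its underside, on the table. A cross wall at x = 0 (10 mm high) parts it into two bays, each 72 x 72 mm inside, centred at x = -36.75 and +36.75 mm, y = 0.
- bottle_tray: Yellow plastic tray, fixed, of the same shape, size and frame as the blue one (bays centred at x = -36.75 and +36.75 mm). Its far bay (+x) is taken by a white spray bottle with a blue top, fixed there at x = +45 mm: 38 mm across, 125 mm tall. The near bay (-x, toward the robot) is free.
- waste_bin: Square grey bin with a black lid, fixed: 110 x 110 mm (lid 114 x 114), 142 mm tall. Origin: centre of its underside, on the table; z up. In the middle of the lid, over the origin, a 64 x 64 mm opening is filled by a white flap, hinged along the opening's +x edge (own x, roughly away from the robot), 2 mm below the lid's top. Inside 102 x 102 mm, floor 4 mm thick.
- flap (a joint): Opening angle of the white 60 x 60 mm flap in the bin's lid, rad: 0 shut (level), 1.4 hanging down into the bin. It swings downward only; a weak spring (about 0.1 to 0.2 N at its middle) shuts it. The red bottle pushed foot first some 20 mm down through the middle of the opening and let go falls in by its own weight, and the flap shuts.

How it is judged:
At the end, for the whole second after the job is handed in: Jars in the blue tray, one per bay, amber bottle in the yellow tray's near bay: each upright (0.15 rad), foot wholly in its bay and on the floor (height within 4 mm). Red bottle in the bin (centre below 80 mm). Flap shut (under 0.1 rad). All at rest ((((x of jar_blue_mid in the frame of jar_tray between -0.0559 and -0.0176 m and y of jar_blue_mid in the frame of jar_tray between -0.0192 and 0.0192 m and z of jar_blue_mid in the frame of jar_tray between 0.018 and 0.026 m and angle between jar_blue_mid's own z axis and vertical below 0.15 rad) and (x of jar_white_mid in the frame of jar_tray between 0.0195 and 0.0539 m and y of jar_white_mid in the frame of jar_tray between -0.0172 and 0.0172 m and z of jar_white_mid in the frame of jar_tray between 0.021 and 0.029 m and angle between jar_white_mid's own z axis and vertical below 0.15 rad)) or ((x of jar_blue_mid in the frame of jar_tray between 0.0176 and 0.0559 m and y of jar_blue_mid in the frame of jar_tray between -0.0192 and 0.0192 m and z of jar_blue_mid in the frame of jar_tray between 0.018 and 0.026 m and angle between jar_blue_mid's own z axis and vertical below 0.15 rad) and (x of jar_white_mid in the frame of jar_tray between -0.0539 and -0.0195 m and y of jar_white_mid in the frame of jar_tray between -0.0172 and 0.0172 m and z of jar_white_mid in the frame of jar_tray between 0.021 and 0.029 m and angle between jar_white_mid's own z axis and vertical below 0.15 rad))) and x of amber_bottle_mid in the frame of bottle_tray between -0.0592 and -0.0142 m and y of amber_bottle_mid in the frame of bottle_tray between -0.0225 and 0.0225 m and z of amber_bottle_mid in the frame of bottle_tray between 0.03 and 0.038 m and angle between amber_bottle_mid's own z axis and vertical below 0.15 rad and x of red_bottle_mid in the frame of waste_bin between -0.053 and 0.053 m and y of red_bottle_mid in the frame of waste_bin between -0.053 and 0.053 m and z of red_bottle_mid in the frame of waste_bin between 0.004 and 0.08 m and value of joint flap below 0.1 rad and linear speed of each of jar_blue, jar_white, amber_bottle, red_bottle below 0.02 m/s and angular speed of each of jar_blue, jar_white, amber_bottle below 0.3 rad/s); the robot touches nothing.
It also fails if it takes over 112 s, if anything falls off the work surface, if the arm or the gripper's body presses on something with over 40 N, if the wrist force passes 120 N, or if a joint passes its speed limit or range.

## Working session

There is one attempt and no reset: what is moved stays moved. The work goes in short steps, Python scripts to look and compute and a tool call to move; the robot and the scene stay as the last step left them, time stands still between calls to the robot, and variables do not carry over. Pictures are saved under pics/ and viewed, and the job is handed in when it is done.

Besides the shell and the picture viewer there is one more tool, called in YAML: its name, and indented under it one key for each argument. servo_tool: Moves the arm, as the interface text tells. Its arguments: {"type":"object","properties":{"plan":{"type":"array","items":{"type":"array","items":{"type":"number"}}},"grip_force":{"type":"number"}},"required":["plan"]}

```bash
ls; mkdir -p pics; python3 - <<'E'
from station import r, vision
import cv2
print(r.state(), r.tcp_to_tips)
for n in("scene","top"):
    im=vision.read_camera(n); cv2.imwrite(f"pics/{n}0.png",im); print(n,vision.calibration(n))
E
```

```text
pics
{'clock': 0.0, 'joint_pos': array([-1.45007850e+00,  2.21229879e-01,  1.52761979e+00,  9.11218765e-06,
        1.39467614e+00, -1.26109396e-01]), 'qvel': array([ 0.00155646, -0.00096154, -0.00028609, -0.00199145,  0.00073473,
        0.00014438]), 'joint_torque': array([-2.19376479e-04, -4.96895635e+01, -3.89397132e+01, -5.27371947e-05,
        1.08986255e-02, -1.92018263e-05]), 'eef_pos': array([ 0.15262775, -0.60547372,  0.2381923 ]), 'tool_rot': array([-1.31448083,  1.02638963, -1.02412641]), 'force': array([-0.05856993,  0.12501546, -0.18855989]), 'moment': array([0.02758738, 0.00081956, 0.00088148]), 'grip_width': 0.08548465007581933} 0.008
scene {'K': array([[508.3353126 ,   0.        , 312.62826361],
       [  0.        , 508.3353126 , 198.53805552],
       [  0.        ,   0.        ,   1.        ]]), 'k1': -0.04167387993343443, 'rvec': array([ 0.94371733, -2.27051156,  1.30204614]), 'tvec': array([0.24422037, 0.32831078, 0.73532905])}
top {'K': array([[515.11657399,   0.        , 316.30896677],
       [  0.        , 515.11657399, 198.03031318],
       [  0.        ,   0.        ,   1.        ]]), 'k1': -0.054967538960100606, 'rvec': array([ 2.14902244, -2.11161272,  0.22699498]), 'tvec': array([-0.17128027,  0.54143226,  1.15471614])}
```

View pics/scene0.png

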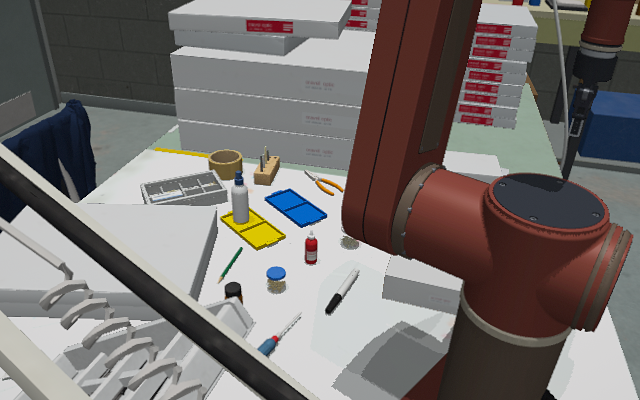

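View pics/top0.png

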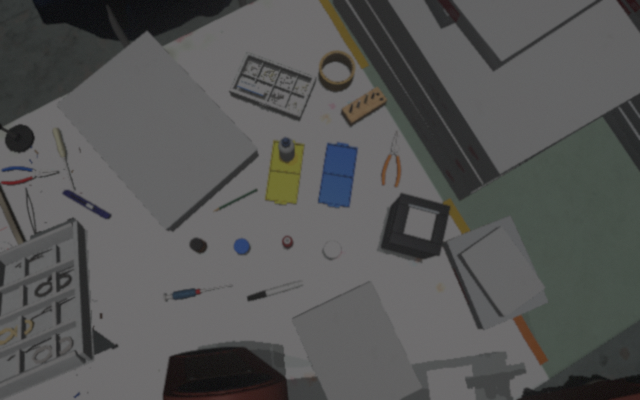

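The top view shows four loose objects in a row: amber (198,245), blue jar (242,246), red (287,242), white jar (332,250). The yellow tray is at about (285,172), the blue tray at (338,175) and the bin at (415,226). The scene view shows the amber bottle, blue jar and red bottle; the arm partly hides the white jar and fully hides the bin.

```bash
cat > h.py <<'E'
import numpy as np, cv2
from station import r, vision
CAL={n:vision.calibration(n) for n in("scene","top")}
def cam(n):
    c=CAL[n];R=cv2.Rodrigues(c["rvec"])[0];return c["K"],c["k1"],R,np.asarray(c["tvec"]).ravel()
def proj(n,P):
    K,k1,R,t=cam(n)
    return cv2.projectPoints(np.atleast_2d(np.asarray(P,float)),R,t,K,np.array([k1,0,0,0.]))[0][:,0]
def ray(n,uv):
    K,k1,R,t=cam(n)
    s=cv2.undistortPointsIter(np.array([[uv]],float),K,np.array([k1,0,0,0.]),None,None,(3,50,1e-10))[0,0]
    return -R.T@t, R.T@np.array([s[0],s[1],1.])
def onz(n,uv,z):
    o,d=ray(n,uv);return o+d*(z-o[2])/d[2]
def tri(a,ua,b,ub):
    o1,d1=ray(a,ua);o2,d2=ray(b,ub)
    s=np.linalg.lstsq(np.c_[d1,-d2],o2-o1,rcond=None)[0]
    p,q=o1+s[0]*d1,o2+s[1]*d2
    return (p+q)/2,np.linalg.norm(p-q)
E
python3 - <<'E'
from h import *
im=cv2.imread("pics/top0.png")
print([-cam(n)[2].T@cam(n)[3] for n in CAL])
print(proj("top",[[0,0,0],[.5,0,0],[.5,.2,0]]))
for nm,uv,z in[("amber",(198,245),.062),("jb",(242,246),.038),("red",(287,242),.078),("jw",(332,250),.044),("ytray",(285,172),0),("btray",(338,175),0),("bin",(425,222),.142)]:print(nm,onz("top",uv,z))
c=im[120:280,170:470]; cv2.imwrite("pics/topz.png",cv2.resize(cv2.convertScaleAbs(c,alpha=1.8),(800,427),interpolation=cv2.INTER_CUBIC))
c=cv2.imread("pics/scene0.png")[150:330,180:420]; cv2.imwrite("pics/scz.png",cv2.resize(c,(800,600),interpolation=cv2.INTER_CUBIC))
E
```

```text
[array([-0.14083367,  0.51110491,  0.65351206]), array([ 0.31436082, -0.1383764 ,  1.24011469])]
[[240.91696736 436.35116556]
 [248.95727166 218.87520641]
 [166.74100273 217.26447925]]
amber [0.42810805 0.10713196 0.062     ]
jb [0.4300976  0.00945798 0.038     ]
red [ 0.43718607 -0.09660018  0.078     ]
jw [ 0.42401655 -0.20029236  0.044     ]
ytray [ 0.61886023 -0.08432496  0.        ]
btray [ 0.61396063 -0.2156482   0.        ]
bin [ 0.47899188 -0.39654042  0.142     ]
```

View pics/topz.png

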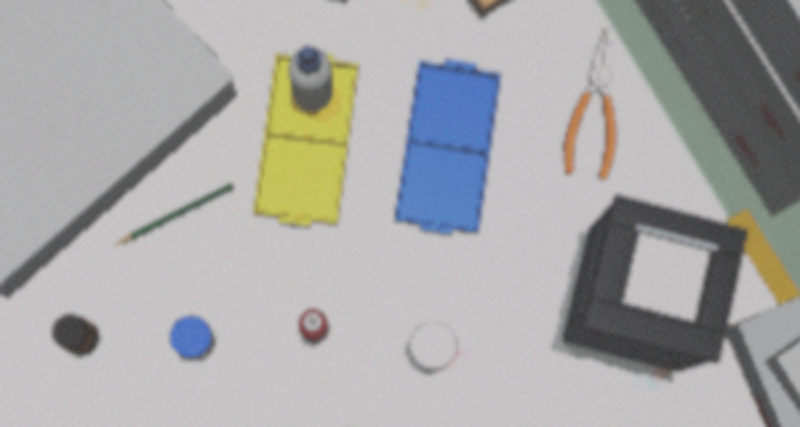

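View pics/scz.png

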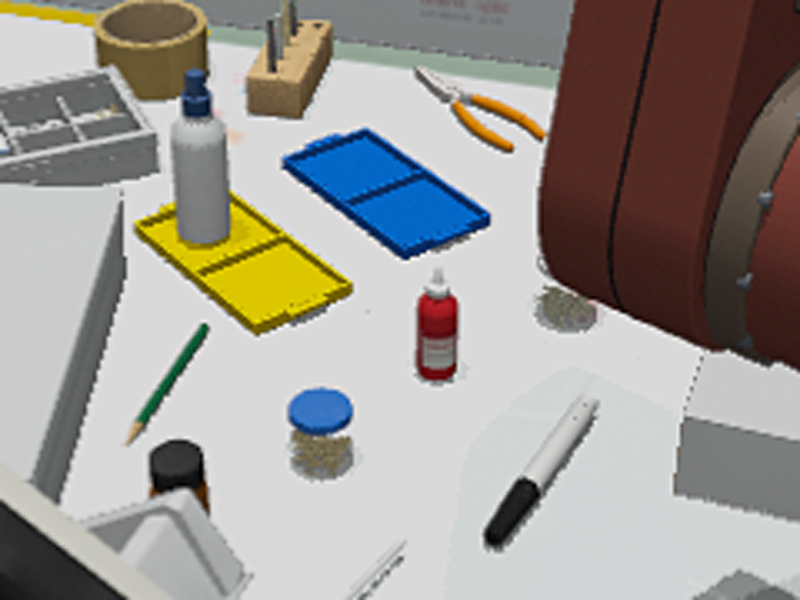

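Zooms: everything stands upright, and the objects are spaced about 100 mm apart. Next I measure cap centres by colour masks in both views.

```bash
python3 - <<'E'
from h import *
T=cv2.imread("pics/top0.png");S=cv2.imread("pics/scene0.png")
def comps(im,lo,hi,box,mina=20):
    h=cv2.cvtColor(im,cv2.COLOR_BGR2HSV);m=cv2.inRange(h,np.array(lo),np.array(hi))
    x0,y0,x1,y1=box;mm=np.zeros_like(m);mm[y0:y1,x0:x1]=m[y0:y1,x0:x1]
    n,l,st,ce=cv2.connectedComponentsWithStats(mm)
    return [(st[i].tolist(),ce[i].round(2).tolist(),i,l) for i in range(1,n) if st[i,4]>=mina]
def show(nm,c):
    for s,ce,*_ in c: print(nm,s,ce)
show("T jb",comps(T,(100,100,40),(125,255,255),(225,230,260,262)))
show("T amber",comps(T,(0,0,0),(179,255,70),(185,230,212,262)))
show("T red",comps(T,(0,80,30),(10,255,255),(275,230,300,256),5)+comps(T,(165,80,30),(179,255,255),(275,230,300,256),5))
show("T btray",comps(T,(100,100,40),(125,255,255),(310,130,365,215)))
show("T ytray",comps(T,(20,100,40),(35,255,255),(255,130,310,215)))
show("S jb",comps(S,(95,100,40),(125,255,255),(260,260,292,285)))
show("S amber",comps(S,(0,0,0),(179,255,60),(222,278,246,305)))
show("S red",comps(S,(170,120,30),(179,255,255),(300,230,320,270))+comps(S,(0,120,30),(8,255,255),(300,230,320,270)))
show("S bt",comps(S,(95,100,40),(125,255,255),(255,185,335,230)))
show("S yt",comps(S,(20,100,40),(35,255,255),(215,205,290,252)))
print(T[230:262,318:346,1][::2])
E
```

```text
T jb [234, 239, 15, 15, 173] [241.13, 245.9]
T amber [190, 238, 17, 15, 195] [198.02, 245.07]
T red [285, 245, 5, 2, 7] [286.71, 245.29]
T red [288, 240, 4, 6, 8] [290.0, 242.88]
T btray [319, 143, 38, 64, 1838] [337.55, 174.78]
T ytray [266, 141, 38, 63, 1552] [283.93, 176.07]
S jb [267, 266, 19, 15, 212] [275.7, 273.08]
S amber [225, 282, 16, 16, 204] [232.78, 289.48]
S red [306, 238, 11, 14, 132] [310.89, 244.85]
S red [305, 255, 12, 9, 38] [309.74, 260.66]
S bt [265, 188, 62, 40, 1254] [295.45, 207.21]
S yt [220, 207, 66, 44, 1283] [254.31, 229.73]
[[109 109 108 108 109 109 108 108 109 109 107 109 108 109 109 107 108 109
  108 108 108 109 109 109 108 109 109 108]
 [110 109 108 109 108 108 109 109 109 109 109 109 109 109 109 108 109 108
  108 108 108 110 109 108 109 108 109 108]
 [109 108 109 109 109 108 109 109 108 108 108 108 109 107 109 109 108 108
  109 108 109 108 109 108 109 108 108 108]
 [109 109 109 109 109 109 109 109 108 109 110 108 109 108 107 108 108 108
  108 109 107 108 108 109 109 109 108 109]
 [109 109 109 110 109 109 110 108 109 109 109 108 108 109 109 109 109 109
[... 631 characters left out ...]
109 109 108 101  88  87 102 108 108 109 108 108 109 108 110 108 108 109
  109 108 108 107 103  98 105 109 107 108]
 [109 109 108 101  86  81  89 103 108 108 108 109 109 108 109 109 108 108
  109 109 107 106  98  93 100 104 105 105]
 [109 109 108 106 101  86  76  86 101 106 108 108 108 108 109 108 110 109
  109 108 103  99  98 103 107 107 106 108]
 [108 109 109 108 106 100  88  80  79  88  95 103 105 106 107 106 105 104
  101  96  98 100 105 107 109 107 108 108]
 [109 109 107 109 109 108 104  97  90  79  74  72  72  78  81  83  86  91
   95 101 104 106 108 109 109 109 109 109]
 [108 109 109 109 110 108 108 108 108 105 101  94  91  91  96 102 105 108
  109 108 108 109 109 109 109 109 107 109]]
```

```bash
python3 - <<'E'
from h import *
for nm,a,b in[("jb",(241.1,245.9),(275.7,273.1)),("amber",(197.3,244.6),(233,286)),("red tip",(287.4,241.5),(311.1,231.3))]:
    p,e=tri("top",a,"scene",b);print(nm,p.round(4),"gap",e.round(4))
print("jb@36",onz("top",(241.1,245.9),.036),onz("scene",(275.7,273.1),.035))
print("red base", onz("top",(287.4,241.5),.078), "jw",onz("top",(332.2,250),.044),"amb",onz("top",(197.3,244.6),.062))
# trays: minAreaRect
T=cv2.imread("pics/top0.png");S=cv2.imread("pics/scene0.png")
for cname,lo,hi,tb,sb in[("blue",(100,100,40),(125,255,255),(310,130,365,215),(255,185,335,230)),("yellow",(20,80,40),(35,255,255),(255,130,310,215),(215,200,290,252))]:
  for n,im,b in(("top",T,tb),("scene",S,sb)):
    m=cv2.inRange(cv2.cvtColor(im,cv2.COLOR_BGR2HSV),np.array(lo),np.array(hi));mm=np.zeros_like(m);x0,y0,x1,y1=b;mm[y0:y1,x0:x1]=m[y0:y1,x0:x1]
    pts=np.argwhere(mm)[:,::-1]
    cs=max(cv2.findContours(mm,cv2.RETR_EXTERNAL,cv2.CHAIN_APPROX_NONE)[0],key=cv2.contourArea)[:,0]
    W=np.array([onz(n,p,.01)[:2] for p in cs.astype(float)])
    rc=cv2.minAreaRect((W*1000).astype(np.float32));print(cname,n,rc)
# bin flap white
m=(cv2.cvtColor(T,cv2.COLOR_BGR2GRAY)>85).astype(np.uint8);mm=np.zeros_like(m);mm[195:245,400:445]=m[195:245,400:445]
n,l,st,ce=cv2.connectedComponentsWithStats(mm,connectivity=4);print(st[1:],ce[1:])
for i in range(1,n):
    if st[i,4]>400:
        cs=cv2.findContours((l==i).astype(np.uint8),cv2.RETR_EXTERNAL,cv2.CHAIN_APPROX_NONE)[0][0][:,0]
        W=np.array([onz("top",p,.14)[:2] for p in cs.astype(float)]);print("flap",cv2.minAreaRect((W*1000).astype(np.float32)))
E
```

```text
jb [0.4304 0.0117 0.036 ] gap 0.0002
amber [0.4301 0.1099 0.0623] gap 0.0032
red tip [ 0.4402 -0.0961  0.0757] gap 0.0042
jb@36 [0.43048376 0.01181363 0.036     ] [0.43119273 0.0109098  0.035     ]
red base [ 0.4383354 -0.0974743  0.078    ] jw [ 0.4240245  -0.20075747  0.044     ] amb [0.42899113 0.10878486 0.062     ]
blue top ((613.73974609375, -214.25094604492188), (74.46607971191406, 160.27627563476562), 82.24382019042969)
blue scene ((612.1921997070312, -211.02944946289062), (84.3193130493164, 167.73963928222656), 82.21099853515625)
yellow top ((617.5662231445312, -83.13594818115234), (76.49210357666016, 160.82469177246094), 84.0112075805664)
yellow scene ((617.4227294921875, -81.09243774414062), (83.77767181396484, 168.54623413085938), 83.84202575683594)
[[413 195  30   8 131]
 [416 207   1   1   1]
 [404 208  31  32 717]
 [444 236   1   5   5]] [[431.38167939 197.41984733]
 [416.         207.        ]
 [419.56206416 223.14644351]
 [444.         238.        ]]
flap ((476.919189453125, -385.1417236328125), (58.208534240722656, 59.4539794921875), 76.05480194091797)
```

```bash
cat >> h.py <<'E'
def st():
    s=r.state();R=cv2.Rodrigues(s["tool_rot"])[0];return s,R
def to(p,yaw=None):
    """shift (tool units of 50mm) and yaw turn about tool y (units of 8deg) to reach world p with tool x at yaw(deg, mod 180)"""
    s,R=st();d=R.T@(np.array(p)-s["eef_pos"])/.05
    print("t",round(s["clock"],2),"pos",s["eef_pos"].round(4),"y",R[:,1].round(3),"xyaw",round(np.degrees(np.arctan2(R[1,0],R[0,0])),1),"j",s["joint_pos"].round(2),"F",s["force"].round(1),"w",round(s["grip_width"],4))
    print("d world",(np.array(p)-s["eef_pos"]).round(4),"tool units",d.round(2))
    if yaw is not None:
        c=np.degrees(np.arctan2(R[1,0],R[0,0]));e=(yaw-c+90)%180-90
        print("turn about tool y units",round(-e/8,2),"deg",round(e,1))
    y=np.array([0,0,-1.]); w=np.cross(R[:,1],y); print("tilt fix (tool, units)",(R.T@w/np.radians(8)).round(2))
E
python3 - <<'E'
from h import *
to((.429,.109,.15),90)
E
```

```text
t 0.1 pos [ 0.1526 -0.6055  0.2383] y [-0.     0.002 -1.   ] xyaw -75.9 j [-1.45  0.22  1.53  0.    1.39 -0.13] F [ 0.  -0.3 -0.4] w 0.0856
d world [ 0.2764  0.7145 -0.0883] tool units [-12.5    1.79   8.85]
turn about tool y units 1.77 deg -14.1
tilt fix (tool, units) [-0.    0.   -0.01]
```

servo_tool:
  plan:
    - [0,0,0.3,0,0.9,0,1]
    - [0,0,0.6,0,0.87,0,1]
    - [-0.8,0,0.5,0,0,0,1]
    - [-0.8,0,0.5,0,0,0,1]
    - [-0.8,0,0.5,0,0,0,1]
    - [-0.8,0,0.5,0,0,0,1]
    - [-0.8,0,0.4,0,0,0,1]
    - [-0.8,0,0.4,0,0,0,1]
    - [-0.8,0,0.4,0,0,0,1]
    - [-0.8,0,0.4,0,0,0,1]
    - [-0.8,0,0.4,0,0,0,1]
    - [-0.8,0,0.2,0,0,0,1]

```text
clock: 1.3
eef_pos: [0.4079, -0.197, 0.2391]
tool_rot: [-1.209, 1.209, -1.209]
force: [0.9, -0.3, -0.5]
grip_width: 0.0857
```

```bash
python3 - <<'E'
from h import *
to((.429,.109,.15),-90)
E
```

```text
t 1.3 pos [ 0.4079 -0.197   0.2391] y [ 0.  0. -1.] xyaw -90.0 j [-0.62 -0.2   1.95  0.    1.39  0.95] F [ 0.9 -0.3 -0.5] w 0.0857
d world [ 0.0211  0.306  -0.0891] tool units [-6.12  1.78  0.42]
turn about tool y units -0.0 deg 0.0
tilt fix (tool, units) [-0.  0. -0.]
```

servo_tool:
  plan:
    - [-0.8,0,0.1,0,0,0,1]
    - [-0.8,0,0.1,0,0,0,1]
    - [-0.8,0,0.1,0,0,0,1]
    - [-0.8,0,0.1,0,0,0,1]
    - [-0.8,0.2,0,0,0,0,1]
    - [-0.8,0.4,0,0,0,0,1]
    - [-0.8,0.5,0,0,0,0,1]
    - [-0.5,0.6,0,0,0,0,1]
    - [0,0,0,0,0,0,1]

```text
clock: 2.2
eef_pos: [0.4234, 0.1085, 0.1499]
tool_rot: [-1.217, 1.213, -1.202]
force: [-0.9, -0.3, -0.5]
grip_width: 0.0855
```

```bash
python3 - <<'E'
from h import *
to((.4295,.1093,.026),-90)
for n in("scene","top"):
    im=vision.read_camera(n); cv2.imwrite(f"pics/{n}1.png",im)
E
```

```text
t 2.2 pos [0.4234 0.1085 0.1499] y [-0.008  0.    -1.   ] xyaw -89.8 j [ 0.07 -0.15  2.08  0.    1.22  1.64] F [-0.9 -0.3 -0.5] w 0.0855
d world [ 0.0061  0.0008 -0.1239] tool units [-0.01  2.48  0.14]
turn about tool y units 0.02 deg -0.2
tilt fix (tool, units) [ 0.06 -0.   -0.  ]
```

View pics/scene1.png

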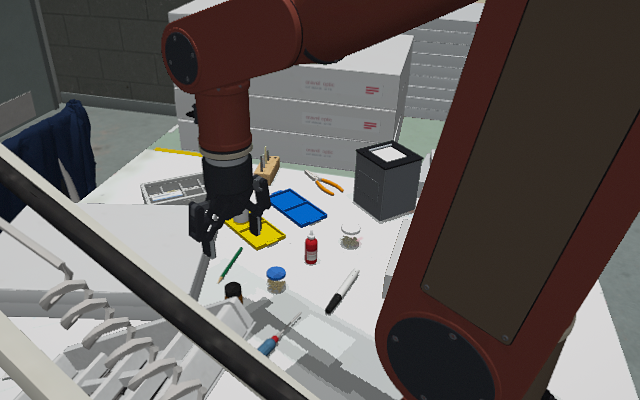

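View pics/top1.png

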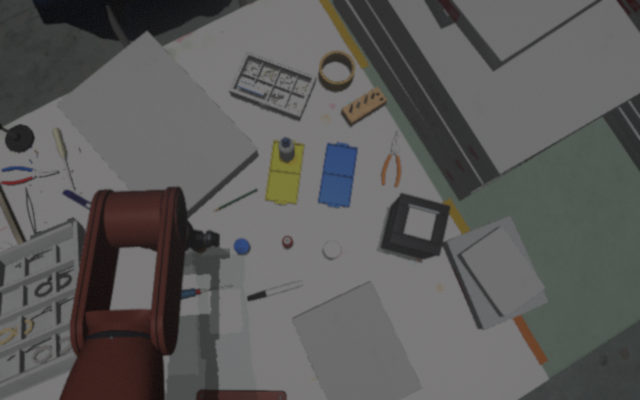

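The scene view now shows the white jar (350,237) and the bin (388,155), and the gripper hangs above the amber bottle (233,290). I'll measure those two in both views.

```bash
python3 - <<'E'
from h import *
print("tcp in scene",proj("scene",r.state()["eef_pos"]), "top",proj("top",r.state()["eef_pos"]))
S=cv2.imread("pics/scene1.png")
c=S[130:260,320:440];cv2.imwrite("pics/z2.png",cv2.resize(c,(720,780)[:1]+(600,) if 0 else (554,600),interpolation=cv2.INTER_CUBIC))
c=S[180:320,180:300];cv2.imwrite("pics/z3.png",cv2.resize(c,(514,600),interpolation=cv2.INTER_CUBIC))
E
```

```text
tcp in scene [[233.59351368 244.01250346]] top [[189.5042596  241.42466282]]
```

View pics/z2.png

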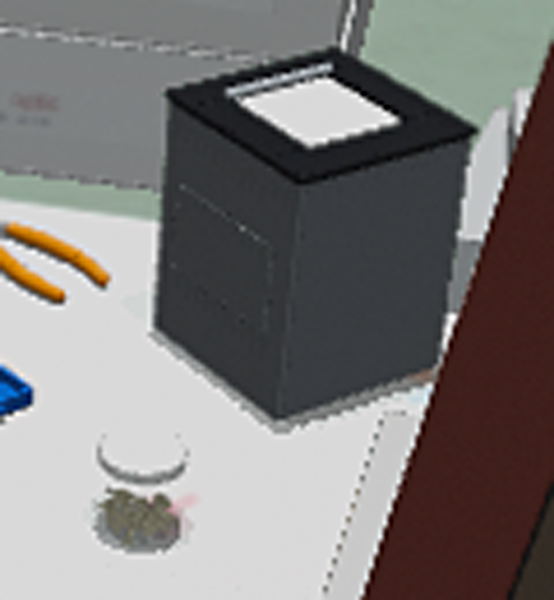

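View pics/z3.png

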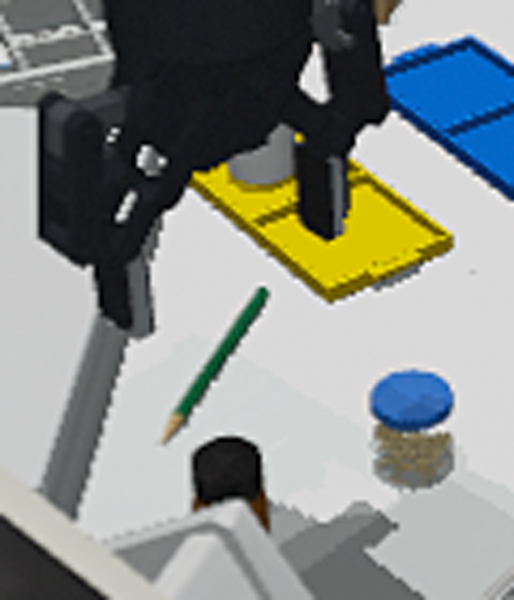

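```bash
python3 - <<'E'
from h import *
z=lambda u,v:(u/4.615+320,v/4.615+130)
print("jw",tri("top",(332.2,250),"scene",z(143,456)),onz("scene",z(143,456),.041))
print("flap c",tri("top",(419.56,223.15),"scene",z(317,112)),onz("scene",z(317,112),.141))
for p in[(168,95),(302,182),(474,130),(335,48)]:print(onz("scene",z(*p),.142).round(4))
zz=lambda u,v:(u/4.286+180,v/4.286+180)
print("amber",tri("top",(197.3,244.6),"scene",zz(228,457)),onz("scene",zz(228,457),.062))
E
```

```text
jw (array([ 0.42463093, -0.20074651,  0.04034414]), np.float64(0.0006753445263605657)) [ 0.42430884 -0.19979941  0.041     ]
flap c (array([ 0.47643079, -0.38570459,  0.13820069]), np.float64(0.0009601272516041815)) [ 0.47268868 -0.38110987  0.141     ]
[ 0.5357 -0.3394  0.142 ]
[ 0.4299 -0.3127  0.142 ]
[ 0.4052 -0.4206  0.142 ]
[ 0.5125 -0.4494  0.142 ]
amber (array([0.43002426, 0.10994267, 0.06100732]), np.float64(0.0026067293879551536)) [0.43024169 0.11131907 0.062     ]
```

servo_tool:
  plan:
    - [0,0.6,0.14,0.06,0,0,1]
    - [0,0.6,0,0,0,0,1]
    - [0,0.6,0,0,0,0,1]
    - [0,0,0,0,0,0,1]

```text
clock: 2.7
eef_pos: [0.4326, 0.1048, 0.062]
tool_rot: [-1.207, 1.208, -1.213]
force: [-0.8, 0.1, 0.7]
grip_width: 0.0851
```

```bash
python3 - <<'E'
from h import *
to((.4295,.1093,.026),-90)
cv2.imwrite("pics/s2.png",cv2.resize(vision.read_camera("scene")[180:340,180:300],(600,800))[0:600])
E
```

```text
t 2.7 pos [0.4326 0.1048 0.062 ] y [ 0.003 -0.001 -1.   ] xyaw -90.1 j [ 0.06  0.    2.13 -0.    1.01  1.63] F [-0.8  0.1  0.7] w 0.0851
d world [-0.0031  0.0045 -0.036 ] tool units [-0.09  0.72 -0.07]
turn about tool y units -0.01 deg 0.1
tilt fix (tool, units) [-0.02 -0.    0.  ]
```

View pics/s2.png

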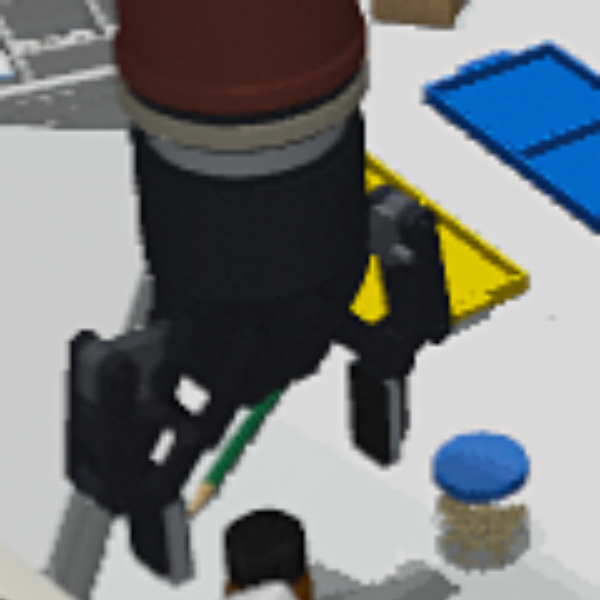

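servo_tool:
  plan:
    - [-0.1,0.35,-0.05,0,0,0,1]
    - [0,0.37,0,0,0,0,1]
    - [0,0,0,0,0,0,1]
  grip_force: 30

```text
clock: 3.05
eef_pos: [0.4328, 0.1106, 0.0289]
tool_rot: [-1.203, 1.204, -1.214]
force: [-0.4, -0.4, 0.5]
grip_width: 0.0853
```

```bash
python3 - <<'E'
from h import *
to((.43,.1098,.026),-90)
cv2.imwrite("pics/s3.png",cv2.resize(vision.read_camera("scene")[180:340,180:300],(600,800))[0:600])
E
```

```text
t 3.05 pos [0.4328 0.1106 0.0289] y [ 0.008 -0.    -1.   ] xyaw -90.1 j [ 0.07  0.07  2.14 -0.    0.93  1.65] F [-0.4 -0.4  0.5] w 0.0853
d world [-0.0028 -0.0008 -0.0029] tool units [ 0.02  0.06 -0.06]
turn about tool y units -0.01 deg 0.1
tilt fix (tool, units) [-0.06  0.    0.  ]
```

View pics/s3.png

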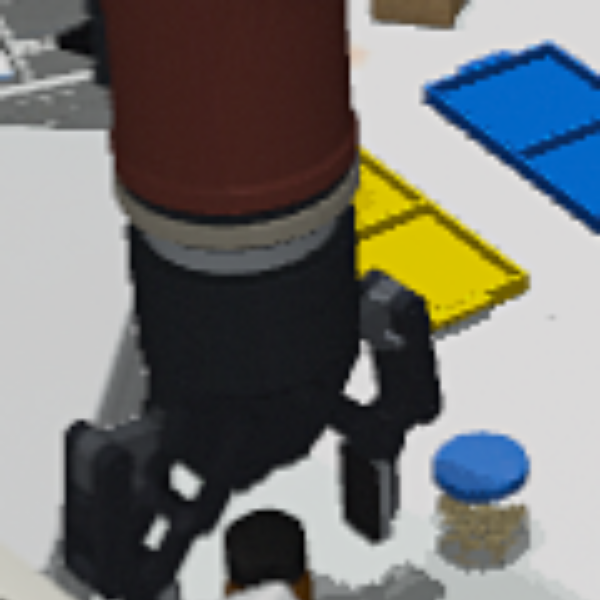

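servo_tool:
  plan:
    - [0,0,0,0,0,0,0.2]
    - [0,0,0,0,0,0,0.2]
    - [0,0,0,0,0,0,0.2]
    - [0,0,0,0,0,0,0.2]
    - [0,0,0,0,0,0,0.2]
    - [0,0,0,0,0,0,0.2]
  grip_force: 30

```text
clock: 3.7
eef_pos: [0.4332, 0.1112, 0.0291]
tool_rot: [-1.202, 1.202, -1.214]
force: [-1.7, -0.2, 6.8]
grip_width: 0.0305
```

```bash
python3 - <<'E'
from h import *
to((.43,.1098,.026),-90)
cv2.imwrite("pics/s4.png",cv2.resize(vision.read_camera("scene")[180:340,180:300],(600,800))[0:600])
E
```

```text
t 3.7 pos [0.4332 0.1112 0.0291] y [ 0.009 -0.    -1.   ] xyaw -90.0 j [ 0.08  0.07  2.14 -0.    0.93  1.65] F [-1.7 -0.2  6.8] w 0.0305
d world [-0.0032 -0.0014 -0.0031] tool units [ 0.03  0.06 -0.06]
turn about tool y units -0.0 deg 0.0
tilt fix (tool, units) [-0.07  0.    0.  ]
```

View pics/s4.png

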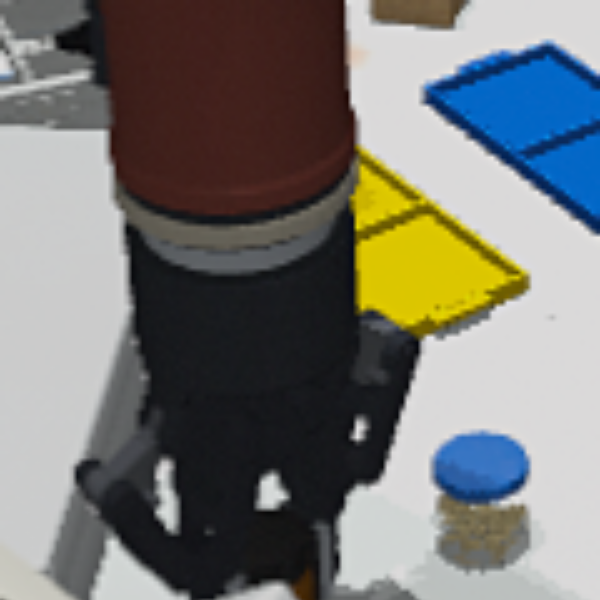

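servo_tool:
  plan:
    - [0,-0.2,0,-0.07,0,0,0.2]
    - [0,-0.6,0,0,0,0,0.2]
    - [0,-0.7,0,0,0,0,0.2]
    - [0.4,0,0.4,0,0,0,0.2]
    - [0.5,0,0.4,0,0,0,0.2]
    - [0.5,0,0.4,0,0,0,0.2]
    - [0.5,0,0.4,0,0,0,0.2]
    - [0.5,0,0.4,0,0,0,0.2]
    - [0.5,0,0.4,0,0,0,0.2]
    - [0.5,0,0.3,0,0,0,0.2]
    - [0.4,0,0.2,0,0,0,0.2]
    - [0,0,0,0,0,0,0.2]

```text
clock: 4.95
eef_pos: [0.5785, -0.0814, 0.103]
tool_rot: [-1.209, 1.211, -1.212]
force: [0.4, 0.3, -0.3]
grip_width: 0.0304
```

```bash
python3 - <<'E'
from h import *
to((.577,-.078,.0325),-96)
cv2.imwrite("pics/s5.png",vision.read_camera("scene"))
E
```

```text
t 4.95 pos [ 0.5785 -0.0814  0.103 ] y [-0.001 -0.001 -1.   ] xyaw -90.2 j [-0.27  0.26  1.75 -0.    1.13  1.3 ] F [ 0.4  0.3 -0.3] w 0.0304
d world [-0.0015  0.0034 -0.0705] tool units [-0.07  1.41 -0.03]
turn about tool y units 0.73 deg -5.8
tilt fix (tool, units) [ 0.01 -0.    0.01]
```

View pics/s5.png

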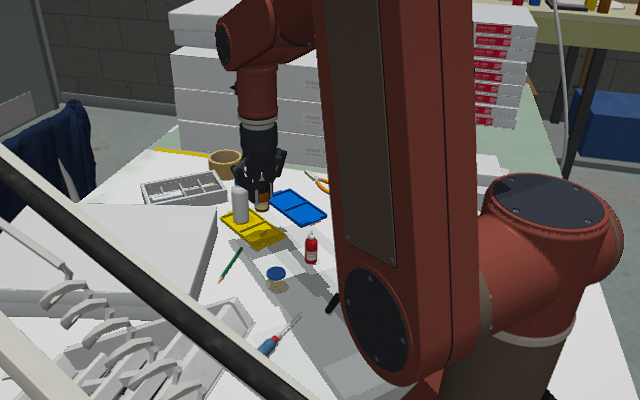

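servo_tool:
  plan:
    - [-0.07,0.4,-0.03,0,0.7,0,0.2]
    - [0,0.5,0,0,0,0,0.2]
    - [0,0.3,0,0,0,0,0.2]
    - [0,0.15,0,0,0,0,0.2]
    - [0,0,0,0,0,0,0.2]
    - [0,0,0,0,0,0,0.2]

```text
clock: 5.6
eef_pos: [0.5764, -0.0753, 0.0363]
tool_rot: [-1.162, 1.281, -1.281]
force: [-0.1, -0.0, -0.1]
grip_width: 0.0303
```

```bash
python3 - <<'E'
from h import *
to((.577,-.078,.0325),-96)
c=vision.read_camera("scene")[150:270,200:320];cv2.imwrite("pics/s6.png",cv2.resize(c,(600,600),interpolation=cv2.INTER_CUBIC))
E
```

```text
t 5.6 pos [ 0.5764 -0.0753  0.0363] y [-0.001 -0.    -1.   ] xyaw -95.6 j [-0.27  0.35  1.78 -0.    1.01  1.4 ] F [-0.1 -0.  -0.1] w 0.0303
d world [ 0.0006 -0.0027 -0.0038] tool units [0.05 0.08 0.02]
turn about tool y units 0.05 deg -0.4
tilt fix (tool, units) [0. 0. 0.]
```

View pics/s6.png

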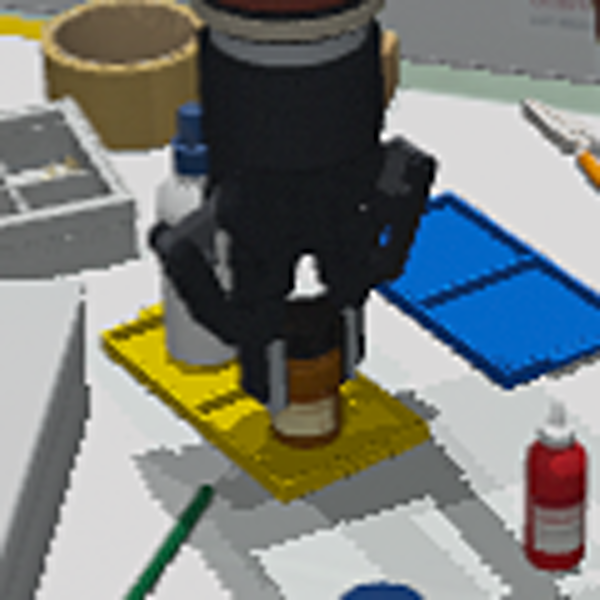

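servo_tool:
  plan:
    - [0,0.05,0,0,0,0,0.2]
    - [0,0.04,0,0,0,0,0.2]
    - [0,0,0,0,0,0,0.2]

```text
clock: 5.95
eef_pos: [0.5767, -0.0756, 0.0322]
tool_rot: [-1.161, 1.281, -1.281]
force: [-1.7, -0.4, 5.3]
grip_width: 0.0303
```

servo_tool:
  plan:
    - [0,0,0,0,0,0,0.7]
    - [0,0,0,0,0,0,0.7]
    - [0,0,0,0,0,0,0.7]
    - [0,0,0,0,0,0,0.7]
    - [0,-0.3,0,0,0,0,0.7]
    - [0,-0.8,0,0,0,0,0.7]
    - [0,-0.8,0,0,0,0,1]

```text
clock: 6.65
eef_pos: [0.5752, -0.0752, 0.1271]
tool_rot: [-1.163, 1.284, -1.279]
force: [1.3, -0.2, -0.6]
grip_width: 0.0725
```

```bash
python3 - <<'E'
from h import *
to((.430,.0115,.1),-90)
c=vision.read_camera("scene")[150:290,200:320];cv2.imwrite("pics/s7.png",cv2.resize(c,(514,600),interpolation=cv2.INTER_CUBIC))
E
```

```text
t 6.65 pos [ 0.5752 -0.0752  0.1271] y [-0.003  0.001 -1.   ] xyaw -95.6 j [-0.27  0.22  1.74 -0.    1.18  1.4 ] F [ 1.3 -0.2 -0.6] w 0.0725
d world [-0.1452  0.0867 -0.0271] tool units [-1.44  0.55 -3.06]
turn about tool y units -0.7 deg 5.6
tilt fix (tool, units) [ 0.02  0.   -0.  ]
```

View pics/s7.png

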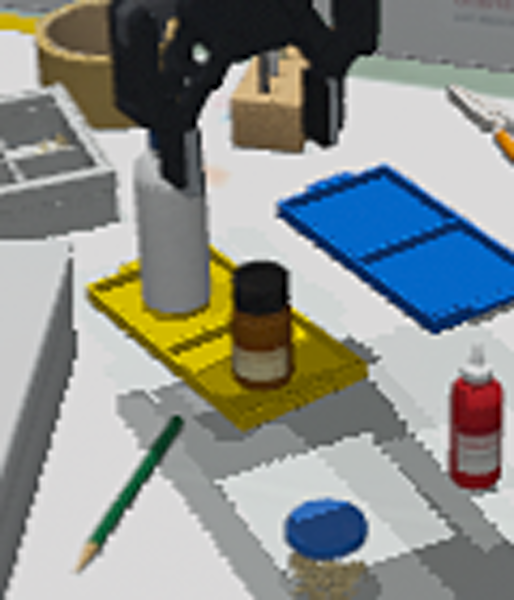

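The amber bottle stands in the near bay. The blue jar is next.

servo_tool:
  plan:
    - [-0.2,0,-0.5,0,-0.3,0,1]
    - [-0.2,0,-0.6,0,-0.4,0,1]
    - [-0.3,0,-0.5,0,0,0,1]
    - [-0.3,0,-0.5,0,0,0,1]
    - [-0.3,0.1,-0.5,0,0,0,1]
    - [-0.3,0.3,-0.4,0,0,0,1]
    - [0,0,0,0,0,0,1]
    - [0,0,0,0,0,0,1]

```text
clock: 7.5
eef_pos: [0.4282, 0.0087, 0.1072]
tool_rot: [-1.21, 1.209, -1.209]
force: [-0.1, 0.2, 1.0]
grip_width: 0.0854
```

```bash
python3 - <<'E'
from h import *
to((.430,.0115,.02),-90)
E
```

```text
t 7.5 pos [0.4282 0.0087 0.1072] y [ 0. -0. -1.] xyaw -90.0 j [-0.16 -0.12  2.14 -0.    1.12  1.41] F [-0.1  0.2  1. ] w 0.0854
d world [ 0.0018  0.0028 -0.0872] tool units [-0.06  1.74  0.04]
turn about tool y units 0.0 deg -0.0
tilt fix (tool, units) [-0. -0.  0.]
```

servo_tool:
  plan:
    - [-0.06,0.5,0.04,0,0,0,1]
    - [0,0.6,0,0,0,0,1]
    - [0,0.5,0,0,0,0,1]
    - [0,0.14,0,0,0,0,1]
    - [0,0,0,0,0,0,1]

```text
clock: 8.0
eef_pos: [0.4299, 0.0113, 0.0191]
tool_rot: [-1.211, 1.212, -1.208]
force: [-0.0, -0.2, 1.3]
grip_width: 0.0854
```

```bash
python3 - <<'E'
from h import *
to((.430,.0115,.02),-90)
c=vision.read_camera("scene")[200:320,210:330];cv2.imwrite("pics/s8.png",cv2.resize(c,(600,600),interpolation=cv2.INTER_CUBIC))
E
```

```text
t 8.0 pos [0.4299 0.0113 0.0191] y [-0.003  0.    -1.   ] xyaw -90.0 j [-0.16  0.06  2.17 -0.    0.91  1.41] F [-0.  -0.2  1.3] w 0.0854
d world [0.0001 0.0002 0.0009] tool units [-0.   -0.02  0.  ]
turn about tool y units -0.01 deg 0.0
tilt fix (tool, units) [ 0.02 -0.   -0.  ]
```

View pics/s8.png

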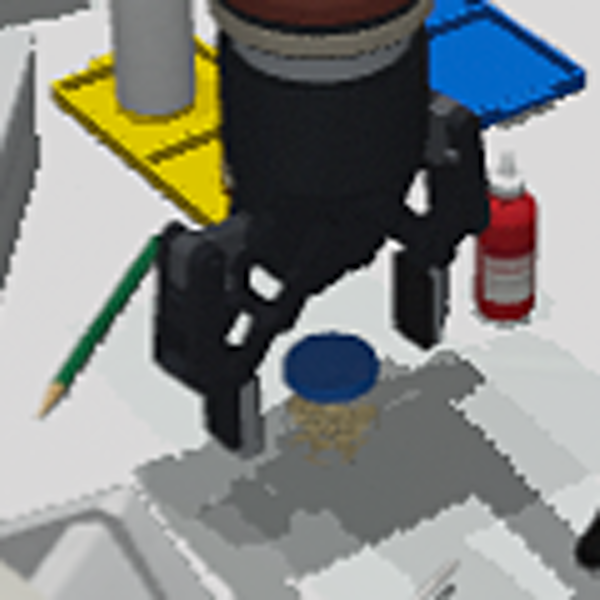

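servo_tool:
  plan:
    - [0,0,0,0,0,0,0.3]
    - [0,0,0,0,0,0,0.3]
    - [0,0,0,0,0,0,0.3]
    - [0,0,0,0,0,0,0.3]
    - [0,0,0,0,0,0,0.3]
    - [0,0,0,0,0,0,0.3]

```text
clock: 8.65
eef_pos: [0.4304, 0.0116, 0.0203]
tool_rot: [-1.209, 1.209, -1.21]
force: [-1.4, -1.1, 5.9]
grip_width: 0.0361
```

```bash
python3 - <<'E'
from h import *
a=np.radians(-8);c=np.array([.613,-.2127]);x=np.array([np.cos(a),np.sin(a)])
print("near",c-.03675*x,"far",c+.03675*x)
to((*(c-.03675*x),.11),-98)
to((*(c+.03675*x),.11),-98)
E
```

```text
near [ 0.57660765 -0.20758539] far [ 0.64939235 -0.21781461]
t 8.65 pos [0.4304 0.0116 0.0203] y [ 0. -0. -1.] xyaw -90.0 j [-0.16  0.05  2.18 -0.    0.91  1.41] F [-1.4 -1.1  5.9] w 0.0361
d world [ 0.1462 -0.2192  0.0897] tool units [ 4.38 -1.79  2.93]
turn about tool y units 1.0 deg -8.0
tilt fix (tool, units) [-0. -0.  0.]
t 8.65 pos [0.4304 0.0116 0.0203] y [ 0. -0. -1.] xyaw -90.0 j [-0.16  0.05  2.18 -0.    0.91  1.41] F [-1.4 -1.1  5.9] w 0.0361
d world [ 0.219  -0.2294  0.0897] tool units [ 4.59 -1.79  4.38]
turn about tool y units 1.0 deg -8.0
tilt fix (tool, units) [-0. -0.  0.]
```

servo_tool:
  plan:
    - [0,-0.2,0,0,0,0,0.3]
    - [0,-0.8,0,0,0,0,0.3]
    - [0,-0.9,0,0,0,0,0.3]
    - [0.4,-0.3,0.4,0,0,0,0.3]
    - [0.6,0,0.5,0,0,0,0.3]
    - [0.6,0,0.6,0,0,0,0.3]
    - [0.6,0,0.6,0,0,0,0.3]
    - [0.6,0,0.6,0,0,0,0.3]
    - [0.6,0,0.6,0,0,0,0.3]
    - [0.6,0,0.6,0,0,0,0.3]
    - [0.5,0,0.5,0,0.5,0,0.3]
    - [0,0,0,0,0.5,0,0.3]

```text
clock: 9.85
eef_pos: [0.6517, -0.2169, 0.129]
tool_rot: [-1.138, 1.315, -1.316]
force: [-0.5, 0.3, -1.6]
grip_width: 0.0359
```

```bash
python3 - <<'E'
from h import *
to((.6494,-.2178,.026),-98)
cv2.imwrite("pics/s9.png",vision.read_camera("scene"))
E
```

```text
t 9.85 pos [ 0.6517 -0.2169  0.129 ] y [ 0.    -0.001 -1.   ] xyaw -98.3 j [-0.44  0.45  1.44 -0.    1.24  1.28] F [-0.5  0.3 -1.6] w 0.0359
d world [-0.0023 -0.0009 -0.103 ] tool units [ 0.02  2.06 -0.04]
turn about tool y units -0.04 deg 0.3
tilt fix (tool, units) [-0.   -0.    0.01]
```

View pics/s9.png

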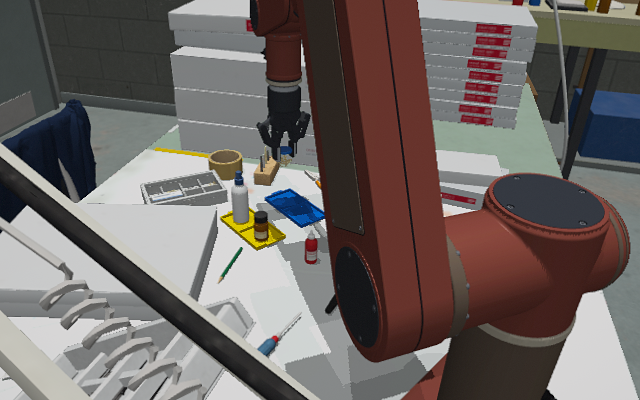

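servo_tool:
  plan:
    - [0,0.6,-0.04,0,0,0,0.3]
    - [0,0.7,0,0,0,0,0.3]
    - [0,0.5,0,0,0,0,0.3]
    - [0,0.2,0,0,0,0,0.3]
    - [0,0.04,0,0,0,0,0.3]
    - [0,0,0,0,0,0,0.3]
    - [0,0,0,0,0,0,0.3]

```text
clock: 10.6
eef_pos: [0.649, -0.2136, 0.0293]
tool_rot: [-1.14, 1.309, -1.313]
force: [-0.1, -0.2, -0.1]
grip_width: 0.0359
```

```bash
python3 - <<'E'
from h import *
to((.6494,-.2178,.0235),-98)
c=vision.read_camera("scene")[140:240,240:360];cv2.imwrite("pics/s10.png",cv2.resize(c,(720,600),interpolation=cv2.INTER_CUBIC))
E
```

```text
t 10.6 pos [ 0.649  -0.2136  0.0293] y [ 0.002 -0.001 -1.   ] xyaw -98.0 j [-0.43  0.56  1.5  -0.    1.08  1.28] F [-0.1 -0.2 -0.1] w 0.0359
d world [ 0.0004 -0.0042 -0.0058] tool units [0.08 0.12 0.02]
turn about tool y units 0.0 deg -0.0
tilt fix (tool, units) [-0.01 -0.    0.01]
```

View pics/s10.png

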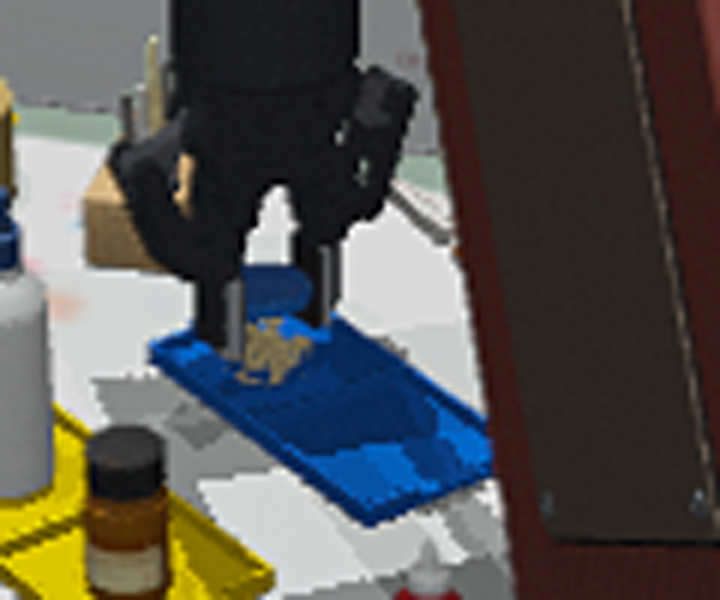

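servo_tool:
  plan:
    - [0.08,0.05,0,0,0,0,0.3]
    - [0,0.04,0,0,0,0,0.3]
    - [0,0.03,0,0,0,0,0.3]
    - [0,0,0,0,0,0,0.3]

```text
clock: 11.05
eef_pos: [0.6478, -0.218, 0.0234]
tool_rot: [-1.14, 1.311, -1.313]
force: [-4.0, 0.5, 10.8]
grip_width: 0.036
```

servo_tool:
  plan:
    - [0,0,0,0,0,0,0.65]
    - [0,0,0,0,0,0,0.65]
    - [0,0,0,0,0,0,0.65]
    - [0,0,0,0,0,0,0.65]
    - [0,-0.3,0,0,0,0,0.65]
    - [0,-0.8,0,0,0,0,0.65]
    - [0,-0.8,0,0,0,0,1]
    - [0,-0.3,-0.3,0,0,0,1]
    - [0,0,-0.6,0,0,0,1]
    - [0,0,-0.6,0,0,0,1]
    - [0,0,0,0,0,0,1]

```text
clock: 12.15
eef_pos: [0.5697, -0.2057, 0.1313]
tool_rot: [-1.142, 1.315, -1.309]
force: [-0.5, -0.1, -0.4]
grip_width: 0.0853
```

```bash
python3 - <<'E'
from h import *
to((.4243,-.2003,.13),-90)
c=vision.read_camera("scene")[140:260,240:360];cv2.imwrite("pics/s11.png",cv2.resize(c,(600,600),interpolation=cv2.INTER_CUBIC))
E
```

```text
t 12.15 pos [ 0.5697 -0.2057  0.1313] y [-0.004  0.001 -1.   ] xyaw -98.0 j [-0.48  0.28  1.67 -0.    1.2   1.24] F [-0.5 -0.1 -0.4] w 0.0853
d world [-0.1454  0.0054 -0.0013] tool units [ 0.3   0.04 -2.89]
turn about tool y units -1.01 deg 8.0
tilt fix (tool, units) [ 0.03 -0.   -0.  ]
```

View pics/s11.png

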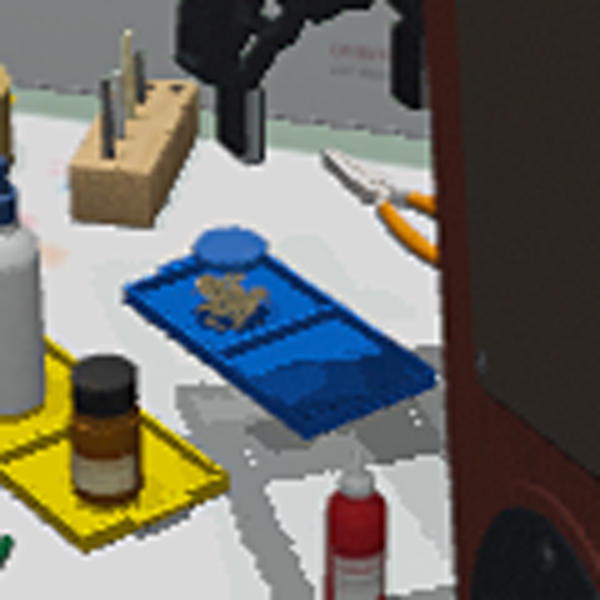

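Blue jar stands in the far bay. White jar next.

servo_tool:
  plan:
    - [0,0,-0.3,0,-0.5,0,1]
    - [0,0,-0.6,0,-0.5,0,1]
    - [0.1,0,-0.6,0,0,0,1]
    - [0,0,-0.6,0,0,0,1]
    - [0,0.1,-0.5,0,0,0,1]
    - [0,0.4,-0.2,0,0,0,1]
    - [0,0.4,0,0,0,0,1]
    - [0,0,0,0,0,0,1]

```text
clock: 13.0
eef_pos: [0.4323, -0.2069, 0.0849]
tool_rot: [-1.21, 1.213, -1.207]
force: [0.5, 0.4, -0.6]
grip_width: 0.0853
```

```bash
python3 - <<'E'
from h import *
to((.4243,-.2005,.0215),-90)
E
```

```text
t 13.0 pos [ 0.4323 -0.2069  0.0849] y [-0.004  0.002 -1.   ] xyaw -90.0 j [-0.61  0.05  2.03 -0.    1.07  0.96] F [ 0.5  0.4 -0.6] w 0.0853
d world [-0.008   0.0064 -0.0634] tool units [-0.13  1.27 -0.16]
turn about tool y units -0.01 deg 0.0
tilt fix (tool, units) [ 0.03 -0.   -0.01]
```

servo_tool:
  plan:
    - [-0.13,0,-0.16,0,0,0,1]
    - [0,0.5,0,0,0,0,1]
    - [0,0.5,0,0,0,0,1]
    - [0,0.27,0,0,0,0,1]
    - [0,0,0,0,0,0,1]

```text
clock: 13.5
eef_pos: [0.4242, -0.2001, 0.0219]
tool_rot: [-1.211, 1.213, -1.206]
force: [-0.2, -0.8, -0.1]
grip_width: 0.0858
```

```bash
python3 - <<'E'
from h import *
to((.4243,-.2005,.0215),-90)
c=vision.read_camera("scene")[190:290,280:400];cv2.imwrite("pics/s12.png",cv2.resize(c,(720,600),interpolation=cv2.INTER_CUBIC))
c=vision.read_camera("top")[210:290,280:380];cv2.imwrite("pics/t12.png",cv2.resize(c,(720,576),interpolation=cv2.INTER_CUBIC)*2)
E
```

```text
t 13.5 pos [ 0.4242 -0.2001  0.0219] y [-0.004  0.002 -1.   ] xyaw -90.0 j [-0.61  0.14  2.08 -0.    0.93  0.96] F [-0.2 -0.8 -0.1] w 0.0858
d world [ 0.0001 -0.0004 -0.0004] tool units [0.01 0.01 0.  ]
turn about tool y units 0.0 deg -0.0
tilt fix (tool, units) [ 0.03 -0.   -0.01]
```

View pics/s12.png

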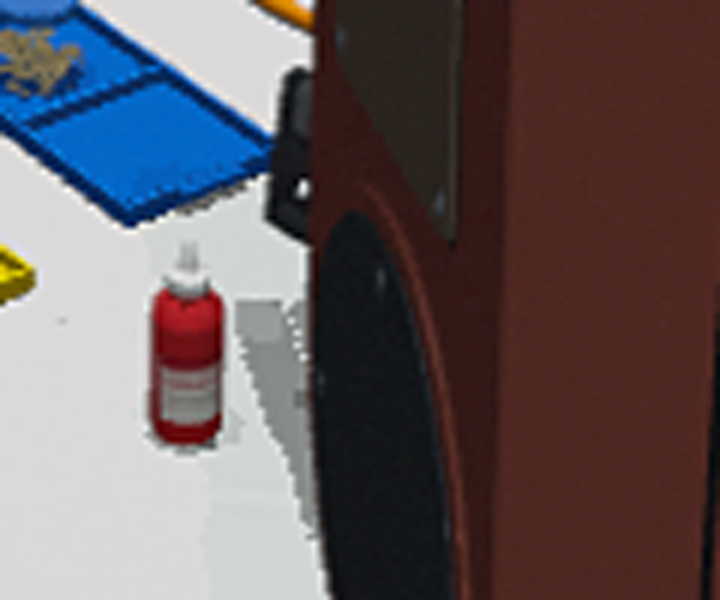

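View pics/t12.png

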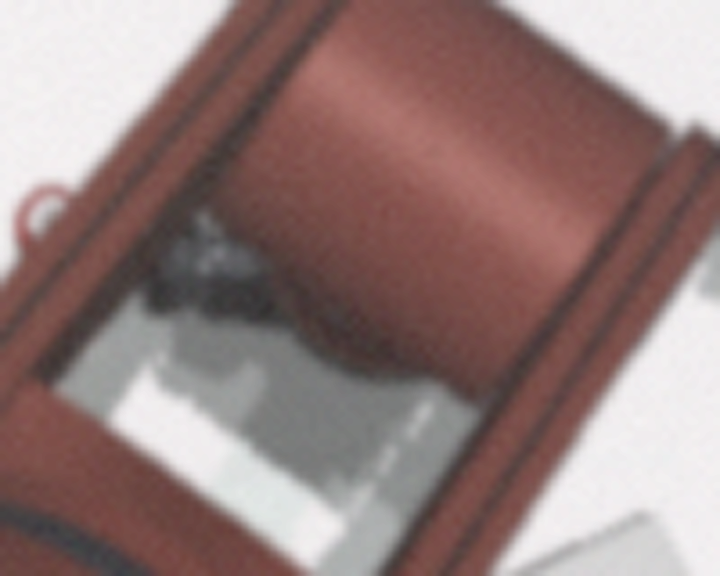

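The arm hides the white jar in both views. I'll close and judge by the grip width.

servo_tool:
  plan:
    - [0,0,0,0,0,0,0.35]
    - [0,0,0,0,0,0,0.35]
    - [0,0,0,0,0,0,0.35]
    - [0,0,0,0,0,0,0.35]
    - [0,0,0,0,0,0,0.35]
    - [0,0,0,0,0,0,0.35]

```text
clock: 14.2
eef_pos: [0.4255, -0.2012, 0.0238]
tool_rot: [-1.21, 1.209, -1.21]
force: [-2.1, 0.4, 4.9]
grip_width: 0.04
```

servo_tool:
  plan:
    - [0,-0.3,0,0,0,0,0.35]
    - [0,-0.8,0,0,0,0,0.35]
    - [0,-0.4,0.2,0,0,0,0.35]
    - [0,0,0.5,0,0,0,0.35]
    - [0,0,0.6,0,0,0,0.35]
    - [0.1,0,0.6,0,0,0,0.35]
    - [0,0,0.6,0,0,0,0.35]
    - [0,0,0.4,0,0.5,0,0.35]
    - [0,0,0.1,0,0.5,0,0.35]
    - [0,0,0,0,0,0,0.35]
    - [0,0,0,0,0,0,0.35]

```text
clock: 15.3
eef_pos: [0.5746, -0.2061, 0.0973]
tool_rot: [-1.142, 1.312, -1.309]
force: [0.6, -0.6, -0.5]
grip_width: 0.0402
```

```bash
python3 - <<'E'
from h import *
to((.5766,-.2076,.0268),-98)
c=vision.read_camera("scene")[120:240,240:360];cv2.imwrite("pics/s13.png",cv2.resize(c,(600,600),interpolation=cv2.INTER_CUBIC))
E
```

```text
t 15.3 pos [ 0.5746 -0.2061  0.0973] y [-0.002  0.    -1.   ] xyaw -97.9 j [-0.47  0.32  1.68 -0.    1.14  1.24] F [ 0.6 -0.6 -0.5] w 0.0402
d world [ 0.002  -0.0015 -0.0705] tool units [0.02 1.41 0.05]
turn about tool y units 0.01 deg -0.1
tilt fix (tool, units) [ 0.02  0.   -0.  ]
```

View pics/s13.png

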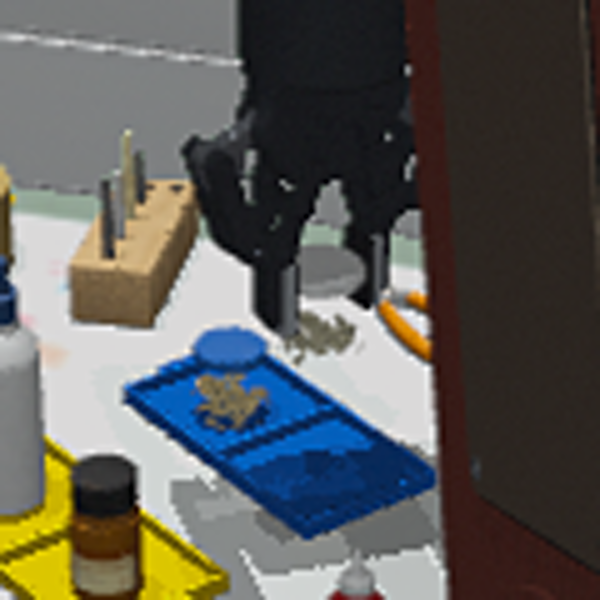

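servo_tool:
  plan:
    - [0.02,0.4,0,0,0,0,0.35]
    - [0,0.5,0,0,0,0,0.35]
    - [0,0.3,0,0,0,0,0.35]
    - [0,0.1,0,0,0,0,0.35]
    - [0,0,0,0,0,0,0.35]
    - [0,0,0,0,0,0,0.35]

```text
clock: 15.95
eef_pos: [0.5754, -0.2076, 0.0336]
tool_rot: [-1.14, 1.311, -1.312]
force: [-0.2, 0.3, -0.4]
grip_width: 0.0399
```

```bash
python3 - <<'E'
from h import *
to((.5766,-.2076,.0268),-98)
c=vision.read_camera("scene")[120:240,240:360];cv2.imwrite("pics/s14.png",cv2.resize(c,(600,600),interpolation=cv2.INTER_CUBIC))
E
```

```text
t 15.95 pos [ 0.5754 -0.2076  0.0336] y [-0.    -0.001 -1.   ] xyaw -98.0 j [-0.47  0.41  1.7  -0.    1.03  1.24] F [-0.2  0.3 -0.4] w 0.0399
d world [ 0.0012  0.     -0.0068] tool units [-0.    0.14  0.02]
turn about tool y units -0.0 deg 0.0
tilt fix (tool, units) [ 0. -0.  0.]
```

View pics/s14.png

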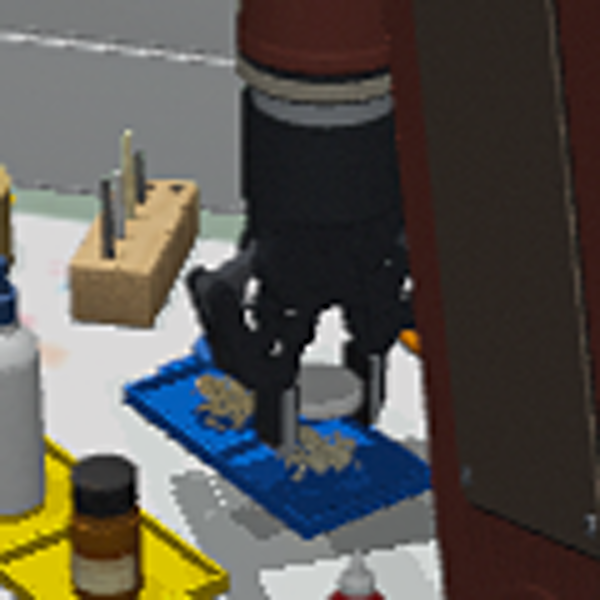

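servo_tool:
  plan:
    - [0,0.06,0,0,0,0,0.35]
    - [0,0.05,0,0,0,0,0.35]
    - [0,0.03,0,0,0,0,0.35]
    - [0,0,0,0,0,0,0.35]

```text
clock: 16.4
eef_pos: [0.5753, -0.2074, 0.0268]
tool_rot: [-1.141, 1.312, -1.311]
force: [-2.0, 0.7, 6.4]
grip_width: 0.0403
```

servo_tool:
  plan:
    - [0,0,0,0,0,0,0.7]
    - [0,0,0,0,0,0,0.7]
    - [0,0,0,0,0,0,0.7]
    - [0,0,0,0,0,0,0.7]
    - [0,-0.3,0,0,0,0,0.7]
    - [0,-0.8,0,0,0,0,0.7]
    - [0,-0.8,0,0,0,0,1]
    - [0,-0.6,-0.1,0,-0.5,0,1]
    - [-0.5,0,-0.5,0,-0.5,0,1]
    - [-0.6,0,-0.6,0,0,0,1]
    - [-0.6,0,-0.6,0,0,0,1]
    - [-0.4,0,-0.6,0,0,0,1]

```text
clock: 17.6
eef_pos: [0.4558, -0.0983, 0.1517]
tool_rot: [-1.21, 1.209, -1.209]
force: [-0.0, -0.0, 0.1]
grip_width: 0.0849
```

```bash
python3 - <<'E'
from h import *
to((.439,-.097,.042),-90)
cv2.imwrite("pics/s15.png",vision.read_camera("scene"))
cv2.imwrite("pics/t15.png",vision.read_camera("top"))
E
```

```text
t 17.6 pos [ 0.4558 -0.0983  0.1517] y [-0.  0. -1.] xyaw -90.0 j [-0.38 -0.08  2.02 -0.    1.21  1.19] F [-0.  -0.   0.1] w 0.0849
d world [-0.0168  0.0013 -0.1097] tool units [-0.03  2.19 -0.33]
turn about tool y units 0.0 deg -0.0
tilt fix (tool, units) [ 0. -0. -0.]
```

View pics/s15.png

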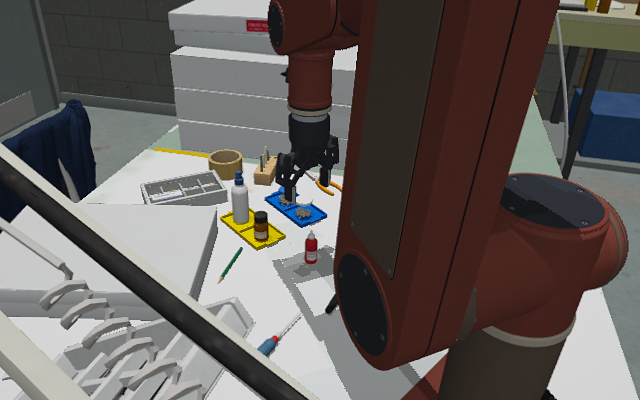

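View pics/t15.png

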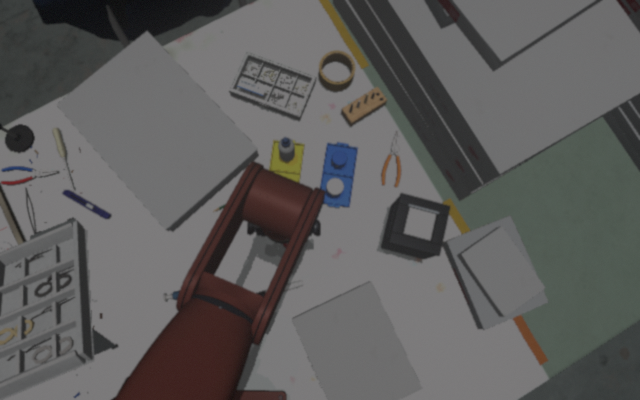

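servo_tool:
  plan:
    - [-0.02,0,-0.34,0,0,0,1]
    - [0,0.5,0,0,0,0,1]
    - [0,0.6,0,0,0,0,1]
    - [0,0.6,0,0,0,0,1]
    - [0,0.45,0,0,0,0,1]
    - [0,0.12,0,0,0,0,1]
    - [0,0,0,0,0,0,1]

```text
clock: 18.4
eef_pos: [0.4397, -0.099, 0.0372]
tool_rot: [-1.21, 1.212, -1.208]
force: [-0.2, 0.1, 0.1]
grip_width: 0.0851
```

```bash
python3 - <<'E'
from h import *
to((.4385,-.097,.038),-90)
c=vision.read_camera("scene")[190:290,250:370];cv2.imwrite("pics/s16.png",cv2.resize(c,(720,600),interpolation=cv2.INTER_CUBIC))
E
```

```text
t 18.4 pos [ 0.4397 -0.099   0.0372] y [-0.002  0.    -1.   ] xyaw -90.0 j [-0.4   0.07  2.12 -0.    0.96  1.18] F [-0.2  0.1  0.1] w 0.0851
d world [-0.0012  0.002   0.0008] tool units [-0.04 -0.02 -0.02]
turn about tool y units -0.0 deg 0.0
tilt fix (tool, units) [ 0.02 -0.   -0.  ]
```

View pics/s16.png

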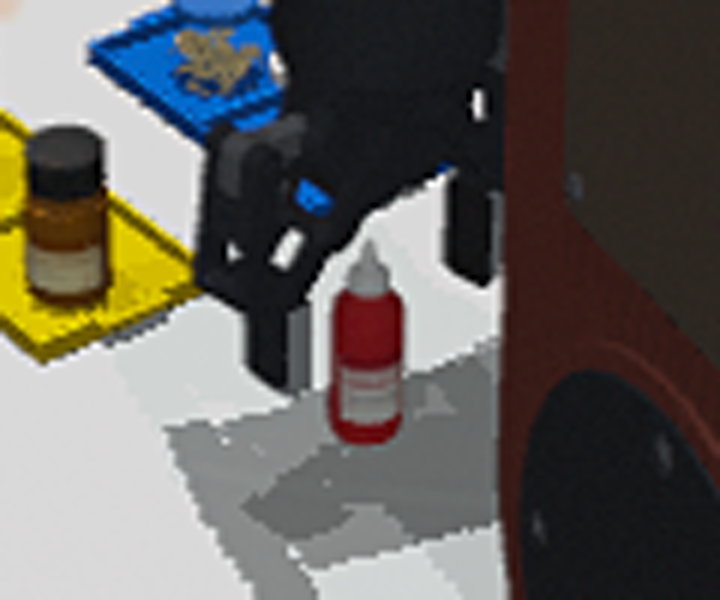

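servo_tool:
  plan:
    - [-0.03,0,-0.02,0,0,0,0.15]
    - [0,0,0,0,0,0,0.15]
    - [0,0,0,0,0,0,0.15]
    - [0,0,0,0,0,0,0.15]
    - [0,0,0,0,0,0,0.15]
    - [0,0,0,0,0,0,0.15]
    - [0,0,0,0,0,0,0.15]
    - [0,0,0,0,0,0,0.15]

```text
clock: 19.25
eef_pos: [0.4391, -0.0975, 0.0379]
tool_rot: [-1.21, 1.21, -1.209]
force: [-0.9, 0.4, 6.3]
grip_width: 0.0245
```

```bash
python3 - <<'E'
from h import *
to((.4765,-.3855,.205),-104)
c=vision.read_camera("scene")[190:290,250:370];cv2.imwrite("pics/s17.png",cv2.resize(c,(720,600),interpolation=cv2.INTER_CUBIC))
E
```

```text
t 19.25 pos [ 0.4391 -0.0975  0.0379] y [-0.001 -0.    -1.   ] xyaw -90.0 j [-0.39  0.06  2.12 -0.    0.96  1.18] F [-0.9  0.4  6.3] w 0.0245
d world [ 0.0374 -0.288   0.1671] tool units [ 5.76 -3.34  0.75]
turn about tool y units 1.75 deg -14.0
tilt fix (tool, units) [ 0.01 -0.    0.  ]
```

View pics/s17.png

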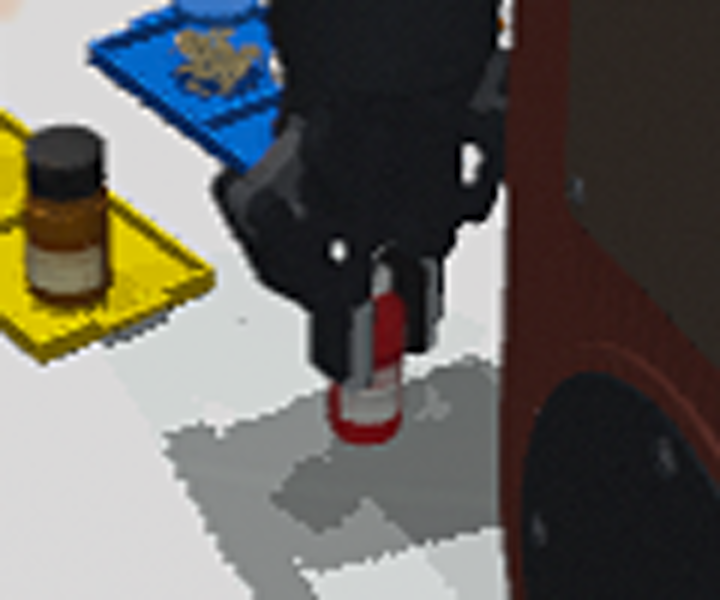

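servo_tool:
  plan:
    - [0,-0.3,0,0,0,0,0.15]
    - [0,-0.8,0,0,0,0,0.15]
    - [0,-0.9,0,0,0,0,0.15]
    - [0,-0.9,0,0,0,0,0.15]
    - [0.4,-0.6,0.1,0,0,0,0.15]
    - [0.7,0,0.1,0,0,0,0.15]
    - [0.8,0,0.1,0,0,0,0.15]
    - [0.8,0,0.1,0,0,0,0.15]
    - [0.8,0,0.1,0,0,0,0.15]
    - [0.8,0,0.1,0,0,0,0.15]
    - [0.7,0,0.1,0,0,0,0.15]
    - [0.4,0,0,0,0.6,0,0.15]

```text
clock: 20.5
eef_pos: [0.4736, -0.3699, 0.2115]
tool_rot: [-1.168, 1.274, -1.272]
force: [0.4, 1.4, 0.3]
grip_width: 0.0246
```

servo_tool:
  plan:
    - [0,0,0,0,0.6,0,0.15]
    - [0,0,0,0,0.55,0,0.15]
    - [0,0,0,0,0,0,0.15]

```text
clock: 20.8
eef_pos: [0.4735, -0.3674, 0.2114]
tool_rot: [-1.084, 1.39, -1.386]
force: [0.6, -0.1, -0.0]
grip_width: 0.024
```

```bash
python3 - <<'E'
from h import *
to((.475,-.384,.158),-104)
cv2.imwrite("pics/s18.png",vision.read_camera("scene"))
T=vision.read_camera("top")
cv2.imwrite("pics/t18.png",cv2.convertScaleAbs(T,alpha=1.8))
E
```

```text
t 20.8 pos [ 0.4735 -0.3674  0.2114] y [-0.002  0.001 -1.   ] xyaw -104.1 j [-0.79  0.18  1.62 -0.    1.34  1.03] F [ 0.6 -0.1 -0. ] w 0.024
d world [ 0.0015 -0.0166 -0.0534] tool units [0.32 1.07 0.11]
turn about tool y units -0.01 deg 0.1
tilt fix (tool, units) [ 0.02  0.   -0.  ]
```

View pics/s18.png

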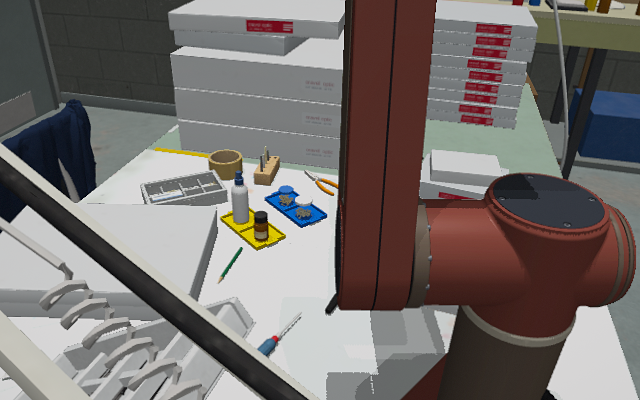

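View pics/t18.png

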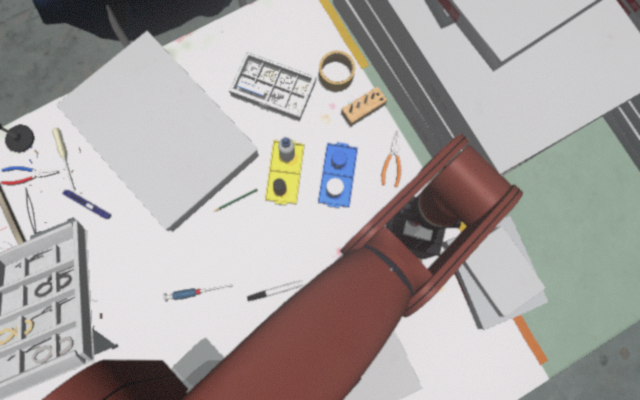

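The arm hides the bin in both views. The grip still holds the bottle (24 mm), so I'll align over the flap and lower while watching force.

servo_tool:
  plan:
    - [0.32,0,0.1,0,0,0,0.15]
    - [0,0.2,0,0,0,0,0.15]
    - [0,0.3,0,0,0,0,0.15]
    - [0,0.2,0,0,0,0,0.15]
    - [0,0,0,0,0,0,0.15]

```text
clock: 21.4
eef_pos: [0.4735, -0.3821, 0.1738]
tool_rot: [-1.085, 1.393, -1.381]
force: [-0.3, 0.2, -0.9]
grip_width: 0.0244
```

```bash
python3 - <<'E'
from h import *
to((.475,-.384,.158),-104)
E
```

```text
t 21.4 pos [ 0.4735 -0.3821  0.1738] y [-0.005  0.004 -1.   ] xyaw -104.0 j [-0.81  0.24  1.63 -0.    1.28  1.01] F [-0.3  0.2 -0.9] w 0.0244
d world [ 0.0015 -0.0019 -0.0158] tool units [0.03 0.32 0.04]
turn about tool y units 0.0 deg -0.0
tilt fix (tool, units) [ 0.04 -0.   -0.02]
```

Foot is at about 0.136, already below the flap plane, with no contact force. Lowering further.

servo_tool:
  plan:
    - [0.03,0.12,0.04,0,0,0,0.15]
    - [0,0.12,0,0,0,0,0.15]
    - [0,0.1,0,0,0,0,0.15]
    - [0,0,0,0,0,0,0.15]

```text
clock: 21.8
eef_pos: [0.476, -0.3856, 0.1592]
tool_rot: [-1.085, 1.389, -1.385]
force: [-1.0, -0.5, -0.3]
grip_width: 0.0241
```

servo_tool:
  plan:
    - [0,0.05,0,0,0,0,0.15]
    - [0,0,0,0,0,0,0.15]
    - [0,0,0,0,0,0,1]
    - [0,0,0,0,0,0,1]
    - [0,0,0,0,0,0,1]
    - [0,0,0,0,0,0,1]
    - [0,0,0,0,0,0,1]

```text
clock: 22.5
eef_pos: [0.4764, -0.3861, 0.1578]
tool_rot: [-1.084, 1.388, -1.387]
force: [0.0, 0.0, -0.7]
grip_width: 0.0853
```

```bash
python3 - <<'E'
from h import *
to((.475,-.384,.158),-104)
T=vision.read_camera("top")[180:260,370:470]
cv2.imwrite("pics/t19.png",cv2.convertScaleAbs(cv2.resize(T,(750,600),interpolation=cv2.INTER_CUBIC),alpha=1.8))
E
```

```text
t 22.5 pos [ 0.4764 -0.3861  0.1578] y [-0.001 -0.    -1.   ] xyaw -104.0 j [-0.81  0.26  1.64 -0.    1.25  1.01] F [ 0.   0.  -0.7] w 0.0853
d world [-0.0014  0.0021  0.0002] tool units [-0.03 -0.   -0.04]
turn about tool y units -0.0 deg 0.0
tilt fix (tool, units) [0.01 0.   0.  ]
```

View pics/t19.png

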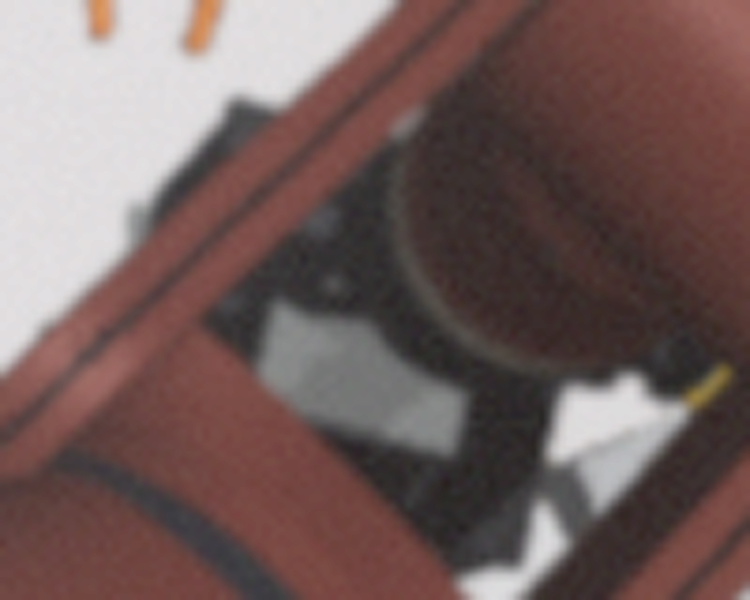

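The flap looks shut, and no bottle shows. I'll go straight up and swing away for a clear look.

servo_tool:
  plan:
    - [0,-0.4,0,0,0,0,1]
    - [0,-0.8,0,0,0,0,1]
    - [0,-0.8,0,0,0,0,1]
    - [-0.5,0,0,0,0,0,1]
    - [-0.8,0,0,0,0,0,1]
    - [-0.8,0,0,0,0,0,1]
    - [-0.8,0,0,0,0,0,1]
    - [-0.8,0,0,0,0,0,1]
    - [-0.8,0,0,0,0,0,1]
    - [-0.8,0,0,0,0,0,1]
    - [-0.8,0,-0.2,0,0,0,1]
    - [-0.8,0,-0.2,0,0,0,1]

```text
clock: 23.75
eef_pos: [0.5406, -0.0448, 0.2577]
tool_rot: [-1.084, 1.388, -1.387]
force: [0.6, -0.2, 0.7]
grip_width: 0.0854
```

servo_tool:
  plan:
    - [-0.8,0,-0.3,0,0,0,1]
    - [-0.8,0,-0.3,0,0,0,1]
    - [-0.6,0,-0.3,0,0,0,1]
    - [-0.2,0,0,0,0,0,1]
    - [0,0,0,0,0,0,1]

```text
clock: 24.25
eef_pos: [0.5262, 0.082, 0.2578]
tool_rot: [-1.086, 1.386, -1.385]
force: [-0.4, -0.6, 0.8]
grip_width: 0.0854
```

```bash
python3 - <<'E'
from h import *
print(st()[0]["eef_pos"])
S=vision.read_camera("scene");T=vision.read_camera("top")
cv2.imwrite("pics/s20r.png",S);cv2.imwrite("pics/t20r.png",T)
cv2.imwrite("pics/s20.png",cv2.resize(S[130:280,200:440],(800,500),interpolation=cv2.INTER_CUBIC))
cv2.imwrite("pics/t20.png",cv2.convertScaleAbs(cv2.resize(T[120:280,230:470],(800,533),interpolation=cv2.INTER_CUBIC),alpha=1.8))
E
```

```text
[0.52622349 0.08201871 0.2578452 ]
```

View pics/s20.png

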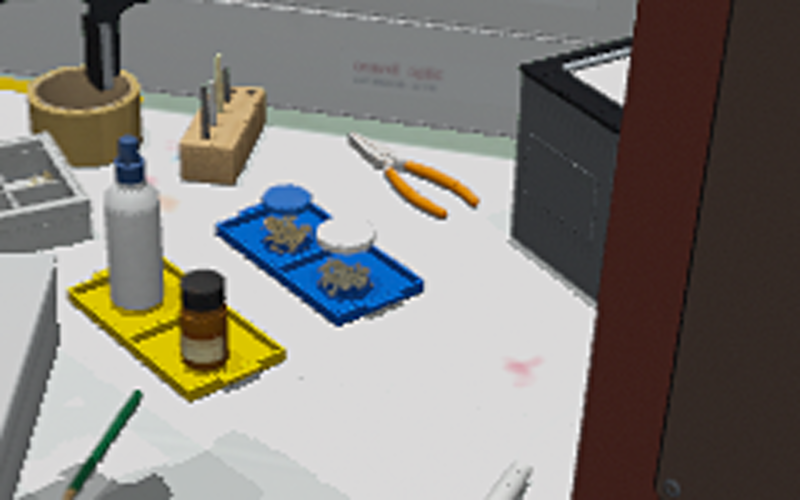

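View pics/t20.png

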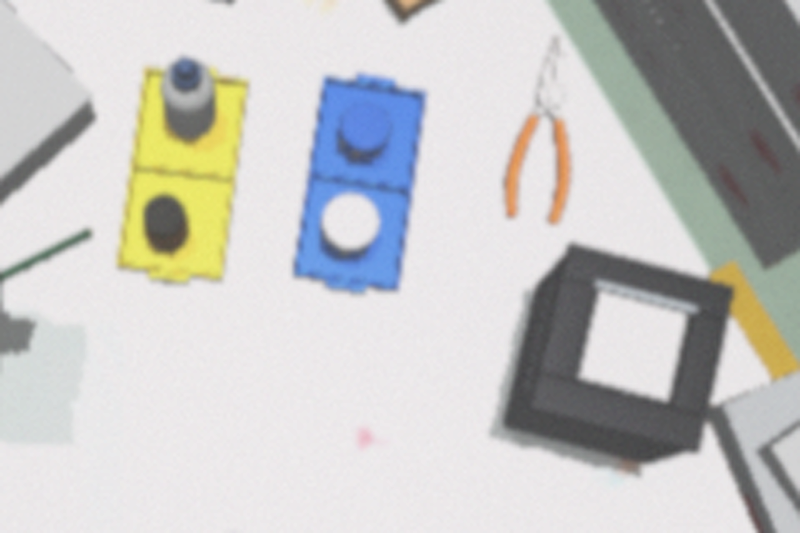

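The flap is shut and the red bottle is gone. Both jars and the amber bottle stand in their bays. A numeric check before handing in:

```bash
python3 - <<'E'
from h import *
z=lambda u,v:(u/3.3333+230,v/3.3333+120)
s=lambda u,v:(u/3.3333+200,v/3.3333+130)
T={"blue":((.613,-.2127),-8),"yel":((.6175,-.082),-6)}
def rel(p,t):
    c,a=T[t];a=np.radians(a);d=p[:2]-np.array(c);return (np.array([[np.cos(a),np.sin(a)],[-np.sin(a),np.cos(a)]])@d).round(4)
for nm,t,top,sc,h in[("jb","blue",z(364,127),s(287,199),.041),("jw","blue",z(351,222),s(346,235),.047),("amber","yel",z(166,217),s(204,284),.065)]:
    p=onz("top",top,h);q,e=tri("top",top,"scene",sc);print(nm,"top",rel(p,t),"tri",rel(q,t),"z",q[2].round(4),"gap",e.round(4))
E
```

```text
jb top [0.0331 0.0016] tri [0.0334 0.0013] z 0.039 gap 0.0007
jw top [-0.0393  0.0007] tri [-0.0384  0.0007] z 0.0433 gap 0.0002
amber top [-0.0467  0.0012] tri [-0.0457  0.0018] z 0.0621 gap 0.0009
```

```bash
python3 -c "
from station import r
print(r.state()['force'].round(1)); print(r.sign_off())"
```

```text
[ 0.4 -0.2  0.8]
the job is handed in; nothing more can be done
None
```

I handed the job in at about 24 s on the robot's clock, with every item in its place by my last camera check. The sign-off gave no verdict.

| Item | Where it is | Measured position in the tray (x, y) | Allowed x / y |
|---|---|---|---|
| Blue-capped jar | Blue tray, far bay | +33, +1.5 mm | 17.6 to 55.9 / ±19.2 mm |
| White-capped jar | Blue tray, near bay | −39, +1 mm | −53.9 to −19.5 / ±17.2 mm |
| Amber bottle | Yellow tray, near bay | −46, +1.5 mm | −59.2 to −14.2 / ±22.5 mm |

- **Upright and on the floor:** All three stand upright in both views. Cap heights from the two views came out up to about 4 mm below the nominal tops. I took this as my cap picks not all being at the very top, and as measurement error.
- **Red bottle:** I let it go with its foot about 22 mm down through the lid opening. It no longer shows on the bench or in the lid, and the flap looks level and shut. I could not see inside the bin, so that it reached the bottom is inferred.
- **Checks that disagreed:** The two cameras put the bin's flap up to 6 mm apart. I aimed between them and felt no contact on the way down. The arm hid the white jar during its grasp and the bin during the drop, so I went by grip width and force there. The arm also hid part of the bin in the final scene view, so the flap check rests mostly on the top view.
- **Forces:** The largest force in my readings was about 11 N, setting down the blue jar. At the end the gripper was clear of everything.

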